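Show the short reamer's cone to the inspection camera

ROBOT

A 7-joint arm with a two-finger parallel gripper is mounted at the origin on a cart in front of the work surface, level with it; the furniture and walls round the work are solid. World frame = base frame: x ahead of the robot, y to its left, z up, the work surface at z = 0. Lengths are in m, angles in rad, forces in N, time in s.
With the tool pointing down it reaches from about 0.425 to 0.8 m from the base axis. Payload 8.3 kg.
Tool frame: the origin (TCP) lies on the centre line of the jaws, within the pads' length; the fingertips stand 17 mm ahead of it and the grasp point (between the pads) lies 2 mm behind it (tip_extent is the distance from the TCP to the fingertips, in m); z points along the fingers, y is the line along which they close (so a half turn about z gives the same grasp; the last joint's range is limited). The gripper opens to 85 mm and grips with 20 to 120 N. Pads are 22 mm wide; open, the fingers measure 114 mm over their backs; the gripper's body (76 mm by 85 mm) begins 54 mm behind the grasp point. The pads swing forward as they close: fully open they stand 13 mm farther back than shut.
Start: joints at [-1.342, 0.383, 0.016, 1.37, -0.006, 1.388, -0.046], TCP at [0.18, 0.599, 0.248] pointing down, gripper open.
Joint ranges: [-2.95, 2.95], [-0.25, 2.06], [-1.52, 1.56], [0.18, 2.33], [-1.44, 4.58], [0.02, 2.06], [-3.01, 3.01]. Speed limits (rad/s): [2.39, 2.39, 3.01, 3.01, 3.14, 3.14, 3.14].

INTERFACE

Orientations are given as a unit quaternion [x, y, z, w].
In Python, from bench import * gives the robot as it stands. The module is installed in compiled form; this text tells all that it offers.
- The arm moves only by the tool send_rows, never from a script. Its argument "moves" is one flat list of numbers, 7 for each row, row after row: the turn, a rotation vector about the world's x, y, z in degrees, then the shift along the world's x, y, z in mm, then the finger opening in mm, from 0 to 85.4. In form: [ax, ay, az, dx, dy, dz, hand, ax, ay, az, dx, dy, dz, hand, ...]. A call has 1 to 8 rows; each row shifts and turns the commanded pose from where the row before left it; what a row does not reach is not made up. A row lasts 1/12 s, in which the tool goes at most 41.7 mm and 7.16 degrees, less where a joint would pass 70% of its speed; a pose out of reach is approached as far as the arm can. A call is refused whole if a number of a shift passes 41.7 or a number of a turn 7.16, either way. A call with a gripper value outside its range is refused whole. The fingers move at their own pace and stop on an object; "newtons" is the grip in N (left out, the last holds). Time passes only in rows, so rows that do not move let the fingers close. It gives the time, the measured TCP pose, the force, the opening and the grip force at its end, in the units of the state.
- read_state(): the state, without advancing time (a new reading comes with each control period).
- snapshot(name): name is "side" or "top"; returns the picture (420x560x3 uint8, red, green, blue); there is no depth.
- calibration(name): a dict with "vfov" (degrees; the focal length in pixels is half the picture's height over the tangent of half this angle, whatever the lens; pixels are square), "cx", "cy" (the principal point, pixels), "k1" (the pictures are not rectified: a ray, as slopes to the right and down, at radius r is drawn at 1 + k1 r^2 times it, then the intrinsics apply), "R" (3x3) and "t" (3): a world point X has camera coordinates R X + t. Camera axes: x right, y down, z forward; pixel columns grow to the right and rows downward; lengths in m; the calibration is good to about 2 mm. A picture is of the moment at which its call begins. calibration takes no time and is no camera call.
- finish_job(): hands the job in; it is judged then, once.
The state is a dict: "time": time; "q": joint angles; "dq": joint speeds; "effort": joint torques, N m; "ee_pos": TCP position; "tcp_rot": TCP orientation; "ft_force": force on the tool from outside, world axes, zero at the start; "wrist_torque": the same for the moment, N m; "width": finger opening in m; "grasp_force": force on a finger pad.
Only numpy, scipy, OpenCV 4.12 (cv2) and the standard library are available. Lean on these libraries where they do the work, as an engineer would, in place of code of your own. Each camera call takes 0.05 s, during which the arm holds its last target. There are 200 camera calls.

TASK

Take the shortest of the three graphite reamers off the plywood board and show it to the inspection camera on the stand: hold it up with its graphite cone midway between the camera lens and the white light panel and at the height of the lens, level and square across the line from lens to panel (the handle may stick out on either side). Do not bump the stand, leave the other two reamers where they lie, and finish still holding the reamer steady there in the gripper.

Things in the scene. Friction and masses are not known exactly. Their poses are not given: they have to be found in the camera images.
- reamer_short: The shortest of three reamers (204 mm long; the others are 326 and 370 mm): dark graphite cone at one end, wooden handle at the other, lying on the board. Its rod and handle are about 15 mm thick from 72 mm on the cone side of the origin (y -0.072) to the handle's end (y +0.102), its axis 9 mm above the underside; about 0.16 kg, balancing at its origin. Origin: middle of its length and width, on its underside; own y axis along the tool from cone to handle, z up as it lies.
- cone (a point): Middle of the short reamer's graphite cone, on its axis (the cone is 30 mm long, 20 mm thick): 87 mm from the reamer's origin towards -y, 10 mm above the underside.
- reamer_mid: Middle reamer, 326 mm long, leave it. On the board, about 85 mm from its neighbour (the order of the three varies), 39 mm high at the cone. Origin: middle of its length and width, on its underside; own y axis along the tool from cone to handle, z up as it lies.
- reamer_long: Longest reamer, 370 mm long, leave it. About 85 mm from its neighbour, 40 mm high at the cone. Origin: middle of its length and width, on its underside; own y axis along the tool from cone to handle, z up as it lies.
- tool_board: Plywood board 340x260x6 mm fixed on the bench, the three reamers lie on it side by side roughly along its long side (x), handles towards the robot. Origin: centre of its underside.
- stand: Inspection stand, fixed on the bench: aluminium base plate 100x280x12 mm (own y from -0.113 to +0.167) with a small grey camera (46 mm wide) on a post on its +y side and a white light panel (86 mm wide, 86 mm high, top 213 mm above the bench) on a post on its -y side. Camera top 192 mm above the bench. Between lens and panel 150 mm are free. Origin: on the bench below the midpoint of lens and panel; z up.
- lens (a point): Centre of the camera lens's front, 170 mm above the bench, looking level along the stand's own -y.
- view (a point): Point midway between lens front and panel, 75 mm from each, 170 mm above the bench. Axes as the stand's: y towards the lens, x level and square across the line of sight, z up.

How it is judged:
At the end, for the whole second after the job is handed in: Gripper holds the short reamer still, not touching the stand; cone middle within 15 mm of the view point in height and sideways and 20 mm along the line of sight; reamer within 10 degrees of level and square across the line of sight (x of cone in the frame of view between -0.015 and 0.015 m and z of cone in the frame of view between -0.015 and 0.015 m and y of cone in the frame of view between -0.02 and 0.02 m and angle between the y axis of reamer_short and the x axis of view, either way round below 0.17 rad and contact force between the fingers and reamer_short above 1 N and contact force between reamer_short and stand below 0.2 N and linear speed of reamer_short below 0.03 m/s and angular speed of reamer_short below 0.3 rad/s); the arm keeps its last pose, push and grip.
It fails at once if the stand is bumped by the robot or the reamer (contact force between any of the arm, the fingers, reamer_short and stand above 2 N).
It fails at once if one of the other two reamers is moved more than 30 mm (distance of any of reamer_mid, reamer_long from where it was at the start of the episode above 0.03 m).
It also fails if it takes over 42 s, if anything falls off the work surface, if the arm or the gripper's body presses on something with over 40 N, if the wrist force passes 120 N, or if a joint passes its speed limit or range.

## Working session

There is one attempt and no reset: what is moved stays moved. The work goes in short steps, Python scripts to look and compute and a tool call to move; the robot and the scene stay as the last step left them, time stands still between calls to the robot, and variables do not carry over. Pictures are saved under pics/ and viewed, at most 10 in all, crops included, and the job is handed in when it is done.

Besides the shell and the picture viewer there is one more tool, called after "Emit:" by a JSON object that holds its "name" and its "arguments". send_rows: Moves the arm, as the interface text tells. Its arguments: {"type":"object","properties":{"moves":{"type":"array"},"newtons":{"type":"number"}},"required":["moves"]}

```bash
mkdir -p pics
cat > h.py <<'E'
from bench import *
import numpy as np, cv2
def ray(n,u,v):
    c=calibration(n); f=210/np.tan(np.radians(c["vfov"])/2)
    K=np.array([[f,0,c["cx"]],[0,f,c["cy"]],[0,0,1]])
    d=np.array([(u-c["cx"])/f,(v-c["cy"])/f]); s=d.copy()
    for _ in range(20): s=d/(1+c["k1"]*(s@s))
    R=np.array(c["R"]);t=np.array(c["t"])
    return -R.T@t, R.T@np.array([s[0],s[1],1])
def onz(n,u,v,z):
    o,d=ray(n,u,v); return o+d*(z-o[2])/d[2]
def proj(n,X):
    c=calibration(n); f=210/np.tan(np.radians(c["vfov"])/2)
    p=np.array(c["R"])@np.array(X)+np.array(c["t"]); s=p[:2]/p[2]; s=s*(1+c["k1"]*(s@s))
    return s*f+[c["cx"],c["cy"]]
def tri(a,b):
    (o1,d1),(o2,d2)=ray(*a),ray(*b)
    A=np.c_[d1,-d2]; s=np.linalg.lstsq(A,o2-o1,rcond=None)[0]
    p,q=o1+s[0]*d1,o2+s[1]*d2
    return (p+q)/2, np.linalg.norm(p-q)
E
python3 - <<'E'
from h import *
np.set_printoptions(precision=3,suppress=True)
for n in("top","side"):
    cv2.imwrite(f"pics/{n}0.png",cv2.resize(snapshot(n)[:,:,::-1],None,fx=1.4,fy=1.4)); print(n,ray(n,280,210))
print(read_state())
E
```

```text
top (array([0.477, 0.027, 1.024]), array([ 0.123,  0.027, -0.992]))
side (array([ 0.391, -0.445,  0.949]), array([ 0.188,  0.495, -0.849]))
{'time': 0.1, 'q': array([-1.342,  0.384,  0.016,  1.371, -0.006,  1.388, -0.047]), 'dq': array([-0.001, -0.003,  0.   , -0.001,  0.   ,  0.001, -0.001]), 'effort': array([  0.003, -62.913,   0.848, -37.276,   0.017,   0.01 ,  -0.   ]), 'ee_pos': array([0.18 , 0.598, 0.247]), 'tcp_rot': array([ 0.145,  0.989, -0.001, -0.   ]), 'ft_force': array([-0.265, -0.056, -0.873]), 'wrist_torque': array([-0.007,  0.018,  0.001]), 'grasp_force': 0.0, 'width': 0.08523145818133197}
```

View pics/top0.png

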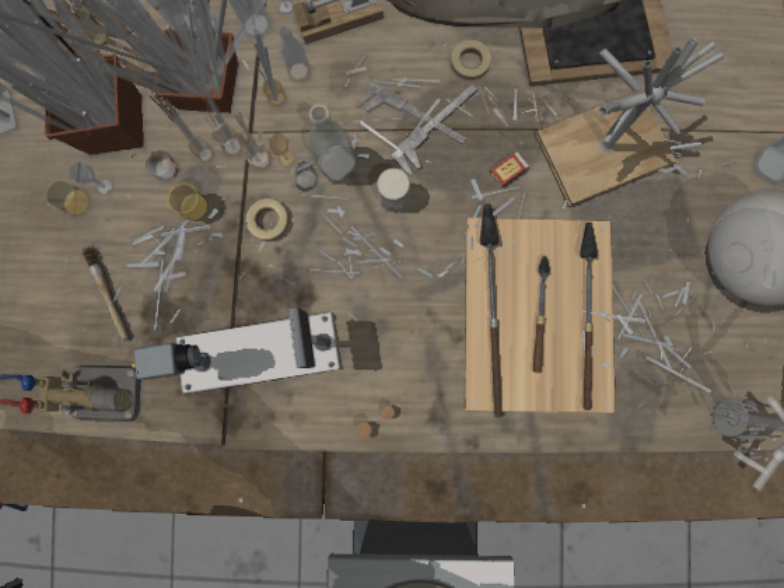

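View pics/side0.png

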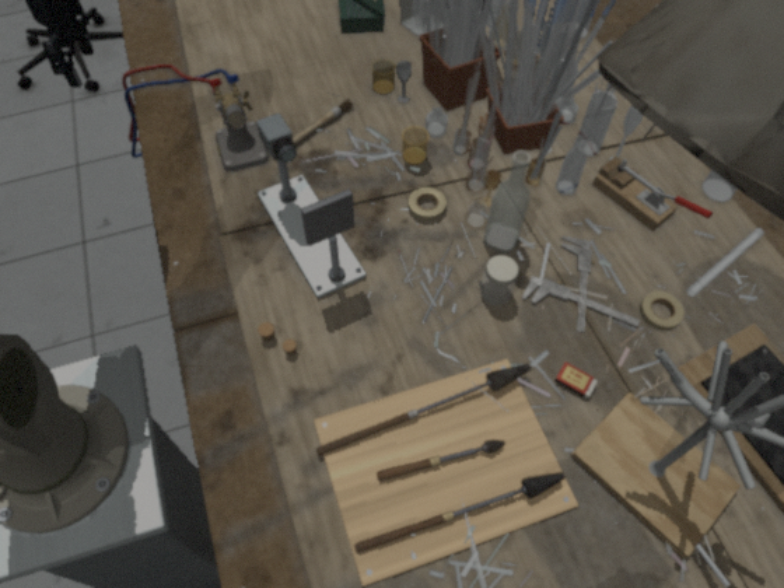

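The top picture shows the short reamer in the middle of the board (full-scale cone tip at about (543,257), handle end at (538,370)). The stand is at the left, with the camera at (180,358), the panel at (300,338) and plate corners near (180,390) and (335,315). I'll measure these by mask.

Run:
```python
from h import *
np.set_printoptions(precision=3,suppress=True)
im=snapshot("top")
# short reamer: dark/non-wood pixels in board middle
hsv=cv2.cvtColor(im,cv2.COLOR_RGB2HSV)
m=np.zeros(im.shape[:2],np.uint8); m[175:272,372:402]=(hsv[175:272,372:402,2]<125)
n,l,s,c=cv2.connectedComponentsWithStats(m); 
for i in range(1,n):
    if s[i,4]>40: print("comp",s[i],c[i])
i=1+np.argmax(s[1:,4]); ys,xs=np.where(l==i)
vs=np.unique(ys); mid=[(xs[ys==v].min()+xs[ys==v].max())/2 for v in vs]
P=np.array([onz("top",u,v,0.006+0.009) for u,v in zip(mid,vs)])
vx,vy,_,_=cv2.fitLine(P[:,:2].astype(np.float32),cv2.DIST_HUBER,0,.01,.01).ravel()
print("ends",P[0],P[-1],np.linalg.norm(P[0]-P[-1]),"axis deg",np.degrees(np.arctan(vy/vx)))
# base plate: bright, low saturation
m=np.zeros(im.shape[:2],np.uint8); m[215:290,115:250]=((hsv[215:290,115:250,2]>150)&(hsv[215:290,115:250,1]<40))
m=cv2.morphologyEx(m,cv2.MORPH_OPEN,np.ones((3,3)))
pts=cv2.findNonZero(m); r=cv2.minAreaRect(pts); b=cv2.boxPoints(r)
print(b); B=np.array([onz("top",*p,0.012) for p in b]); print(B,[np.linalg.norm(B[i]-B[i-1]) for i in range(4)])
print(proj("top",[.18,.6,.25]),proj("side",[.18,.6,.25]),proj("top",[0,0,0]))
a=cv2.resize(im[205:295,85:255,::-1],None,fx=4.5,fy=4.5,interpolation=2)
sd=snapshot("side"); b2=cv2.resize(sd[70:220,150:280,::-1],None,fx=4,fy=4,interpolation=2)
cv2.imwrite("pics/a.png",a);cv2.imwrite("pics/b.png",b2)
```

```text
comp [384 183   9  43 203] [387.591 201.35 ]
comp [380 227  10  39 232] [384.509 247.698]
ends [ 0.563 -0.21   0.015] [ 0.472 -0.196  0.015] 0.09249009435274547 axis deg -4.53547
[[124.299 240.855]
 [235.503 222.919]
 [241.928 262.754]
 [130.724 280.69 ]]
[[0.521 0.437 0.012]
 [0.569 0.162 0.012]
 [0.473 0.144 0.012]
 [0.424 0.416 0.012]] [np.float64(0.09916003349117922), np.float64(0.27941046626157984), np.float64(0.09787185622929907), np.float64(0.27621916963057297)]
[-10.438 409.549] [58.255 46.144] [299.294 463.217]
```

View pics/a.png

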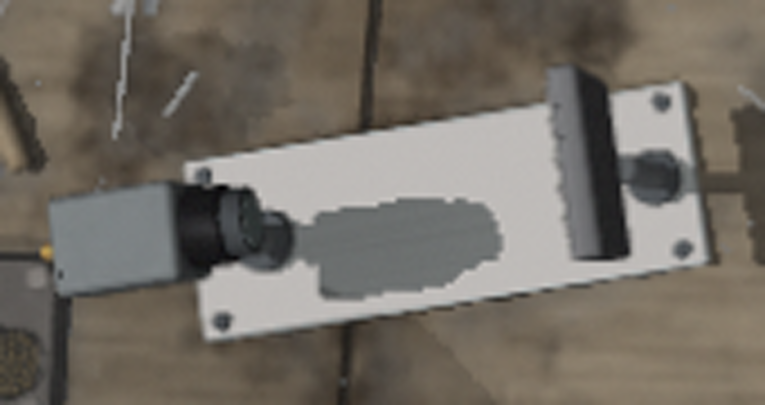

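View pics/b.png

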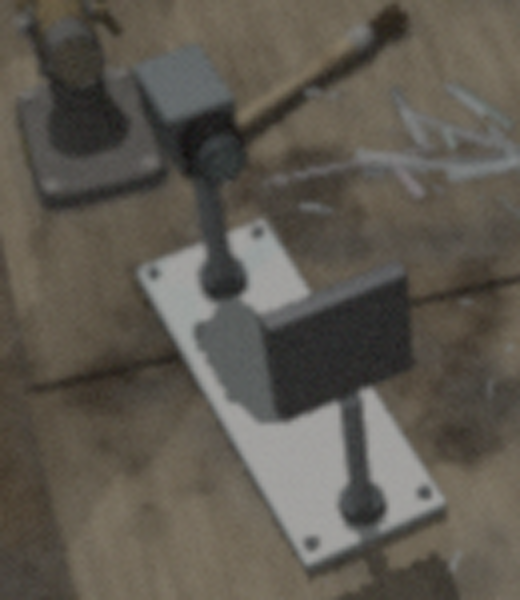

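The close-up crops show the plate corners in top-image pixels at about (126.1,241.2), (236.8,223.2), (242.3,263.7) and (130.6,280.6). The lens faces the panel, and its front is at about crop (225,160) in the side view. Next I'll work out the poses.

Run:
```python
from h import *
np.set_printoptions(precision=4,suppress=True)
B=np.array([onz("top",*p,.012) for p in[(126.1,241.2),(236.8,223.2),(242.3,263.7),(130.6,280.6)]])[:,:2]
p=(B[0]+B[3])/2;m=(B[1]+B[2])/2;d=(p-m)/np.linalg.norm(p-m);print(B,np.linalg.norm(p-m),"dir",d,"view",(p+m)/2+d*(-.027))
L,e=tri(("top",85+240/4.5,205+222/4.5),("side",150+225/4,70+160/4));print("lens",L,e,"view est",L[:2]-.075*d)
T=[onz("top",85+u/4.5,205+v/4.5,.213) for u,v in[(548,68),(575,258)]];print("panel face top",T,np.mean(T,0)[:2]+.075*d)
im=snapshot("top").astype(int)
sub=im[170:280,372:402]; bg=np.median(sub,axis=1,keepdims=True)
k=(np.abs(sub-np.median(im[200:260,360:372].reshape(-1,3),0)).sum(2)>110).astype(np.uint8)
n,l,s,c=cv2.connectedComponentsWithStats(k,connectivity=8); print(s[1:])
i=1+np.argmax(s[1:,4]); ys,xs=np.where(l>0) if 0 else np.where(l==i)
vs=np.unique(ys); P=np.array([onz("top",372+xs[ys==v].mean(),170+v,.015) for v in vs])
f=cv2.fitLine(P[:,:2].astype(np.float32),cv2.DIST_HUBER,0,.01,.01).ravel()
print(P[0],P[-1],np.linalg.norm(P[0]-P[-1]),np.degrees(np.arctan(f[1]/f[0])),"mid",(P[0]+P[-1])/2, f)
for q in[(388.2,183.6),(384.3,264.3)]: print(onz("top",*q,.015))
```

```text
[[0.5203 0.4325]
 [0.5685 0.1587]
 [0.4707 0.1428]
 [0.4244 0.416 ]] 0.27752602812026955 dir [-0.1704  0.9854] view [0.5006 0.2609]
lens [0.4881 0.3426 0.166 ] 0.0024773897645592345 view est [0.5008 0.2687]
panel face top [array([0.5556, 0.1918, 0.213 ]), array([0.4736, 0.1772, 0.213 ])] [0.5018 0.2584]
[[  8  13  14  84 478]]
[ 0.6715 -0.2118  0.015 ] [ 0.4693 -0.1986  0.015 ] 0.20263825986689052 -4.6224065 mid [ 0.5704 -0.2052  0.015 ] [ 0.9967 -0.0806  0.5506 -0.2026]
[ 0.67  -0.211  0.015]
[ 0.4734 -0.1982  0.015 ]
```

Emit:
{"name": "send_rows", "arguments": {"moves": [0,0,0,0,0,40,50,0,0,0,10,0,40,50]}}

```text
time: 0.42
ee_pos: [0.1869, 0.5975, 0.3261]
tcp_rot: [0.144, 0.99, -0.004, -0.001]
ft_force: [-0.2, 1.8, 1.2]
width: 0.0639
grasp_force: 0.0
```

Emit:
{"name": "send_rows", "arguments": {"moves": [0,0,0,29,-19,0,50,0,0,0,29,-19,0,50,0,0,0,29,-19,0,50,0,0,0,29,-19,0,50,0,0,0,29,-19,0,50,0,0,0,29,-19,0,50,0,0,0,29,-19,0,50,0,0,0,29,-19,0,50]}}

```text
time: 1.08
ee_pos: [0.4229, 0.4454, 0.3283]
tcp_rot: [0.145, 0.989, -0.0, -0.0]
ft_force: [-0.1, 0.7, 0.7]
width: 0.05
grasp_force: 0.0
```

Emit:
{"name": "send_rows", "arguments": {"moves": [0,0,2,20,-36,0,50,0,0,2,20,-36,0,50,0,0,2,20,-36,0,50,0,0,2,20,-36,0,50,0,0,2,20,-36,0,50,0,0,2,20,-36,0,50,0,0,0,20,-36,0,50]}}

```text
time: 1.67
ee_pos: [0.5623, 0.1927, 0.3285]
tcp_rot: [0.04, 0.999, 0.0, 0.0]
ft_force: [1.1, -0.3, -0.6]
width: 0.0498
grasp_force: 0.0
```

Emit:
{"name": "send_rows", "arguments": {"moves": [0,0,0,0,-40,0,50,0,0,0,0,-40,0,50,0,0,0,0,-40,0,50,0,0,0,0,-40,0,50,0,0,0,0,-40,0,50,0,0,0,0,-40,0,50,0,0,0,0,-40,0,50,0,0,0,0,-40,0,50]}}

```text
time: 2.33
ee_pos: [0.5613, -0.1273, 0.3285]
tcp_rot: [0.041, 0.999, 0.0, 0.0]
ft_force: [0.3, 0.2, -0.3]
width: 0.0499
grasp_force: 0.0
```

Emit:
{"name": "send_rows", "arguments": {"moves": [0,0,0,0,-40,0,50,0,0,0,0,-40,0,50,0,0,0,0,0,0,50,0,0,0,0,0,0,50,0,0,0,0,0,0,50]}}

```text
time: 2.75
ee_pos: [0.5618, -0.2052, 0.328]
tcp_rot: [0.041, 0.999, 0.0, -0.0]
ft_force: [1.1, -0.3, -0.4]
width: 0.0502
grasp_force: 0.0
```

Emit:
{"name": "send_rows", "arguments": {"moves": [0,0,0,0,0,-40,50,0,0,0,0,0,-40,50,0,0,0,0,0,-40,50,0,0,0,0,0,-40,50,0,0,0,0,0,-40,50,0,0,0,0,0,-40,50,0,0,0,0,0,-23,50,0,0,0,0,0,0,50]}}

```text
time: 3.42
ee_pos: [0.5587, -0.2014, 0.0594]
tcp_rot: [0.039, 0.999, 0.002, -0.005]
ft_force: [-1.0, 0.7, -0.2]
width: 0.0501
grasp_force: 0.0
```

Run:
```python
from h import *
a=snapshot("top")[150:290,320:460,::-1]; b=snapshot("side")[240:420,220:420,::-1]
cv2.imwrite("pics/c.png",np.hstack([cv2.resize(a,(400,400)),cv2.resize(b,(400,400))]))
```

```text
(no output)
```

View pics/c.png

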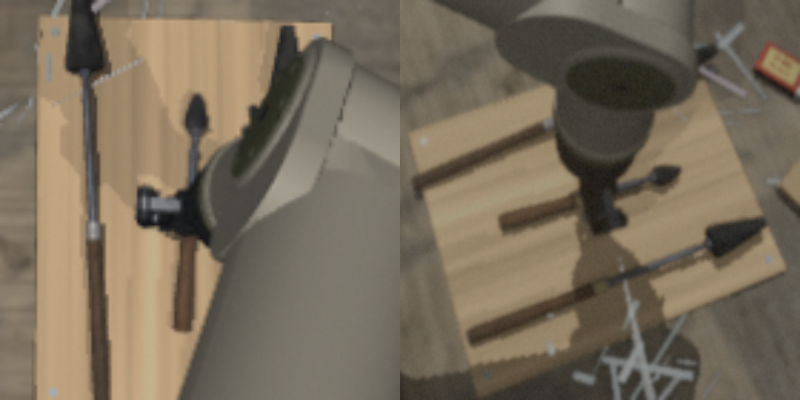

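The gripper straddles the middle reamer near the rod/handle joint (crop about (190,205)), and its neighbours are clear. I'll go down and close.

Emit:
{"name": "send_rows", "arguments": {"moves": [0,0,0,0,0,-20,50,0,0,0,0,0,-12,50,0,0,0,0,0,-4,50,0,0,0,0,0,0,50,0,0,0,0,0,0,50,0,0,0,0,0,0,50], "newtons": 60}}

```text
time: 4.02
ee_pos: [0.5625, -0.2057, 0.0305]
tcp_rot: [0.041, 0.999, -0.0, 0.001]
ft_force: [-0.7, -0.0, 1.0]
width: 0.0501
grasp_force: 0.0
```

Emit:
{"name": "send_rows", "arguments": {"moves": [0,0,0,0,0,-5,50,0,0,0,0,0,0,0,0,0,0,0,0,0,0,0,0,0,0,0,0,0,0,0,0,0,0,0,0,0,0,0,0,0,0,0,0,0,0,0,0,0,0], "newtons": 60}}

```text
time: 4.6
ee_pos: [0.5619, -0.2054, 0.0245]
tcp_rot: [0.041, 0.999, -0.0, 0.0]
ft_force: [-0.2, 0.4, 2.4]
width: 0.0124
grasp_force: 58.5
```

Emit:
{"name": "send_rows", "arguments": {"moves": [0,0,0,0,0,0,0,0,0,0,0,0,0,0]}}

```text
time: 4.77
ee_pos: [0.5618, -0.2054, 0.0244]
tcp_rot: [0.041, 0.999, -0.0, 0.0]
ft_force: [0.2, 1.3, 2.5]
width: 0.0128
grasp_force: 58.6
```

Emit:
{"name": "send_rows", "arguments": {"moves": [0,0,0,0,0,20,0,0,0,0,0,0,40,0,0,0,0,0,0,40,0,0,0,0,0,0,40,0,0,0,0,0,0,40,0,0,0,0,0,0,40,0,0,0,0,0,0,40,0,0,0,0,0,0,40,0]}}

```text
time: 5.43
ee_pos: [0.5611, -0.2054, 0.326]
tcp_rot: [0.041, 0.999, -0.0, -0.0]
ft_force: [1.4, -0.1, -1.9]
width: 0.0128
grasp_force: 58.6
```

Emit:
{"name": "send_rows", "arguments": {"moves": [0,0,0,-6,18,0,0,0,0,2,-12,35,0,0,0,0,2,-12,35,0,0,0,0,2,-12,35,0,0,0,0,2,-12,35,0,0,0,0,2,-12,35,0,0,0,0,2,-12,35,0,0,0,0,2,-12,35,0,0]}}

```text
time: 6.1
ee_pos: [0.4706, 0.0589, 0.324]
tcp_rot: [-0.082, 0.997, -0.0, -0.0]
ft_force: [0.9, 0.3, -1.4]
width: 0.0128
grasp_force: 58.8
```

Emit:
{"name": "send_rows", "arguments": {"moves": [0,0,0.3,-12,35,0,0,0,0,0,-12,35,0,0,0,0,0,-12,35,0,0,0,0,0,-12,35,0,0,0,0,0,-12,35,0,0,0,0,0,-5,14,0,0,0,0,0,0,0,0,0,0,0,0,0,0,0,0]}}

```text
time: 6.77
ee_pos: [0.4063, 0.247, 0.3237]
tcp_rot: [-0.085, 0.996, -0.0, -0.0]
ft_force: [0.7, -0.8, -0.6]
width: 0.0131
grasp_force: 58.8
```

Emit:
{"name": "send_rows", "arguments": {"moves": [0,0,0,0,0,0,0,0,0,0,0,0,0,0]}}

```text
time: 6.93
ee_pos: [0.4074, 0.245, 0.3242]
tcp_rot: [-0.082, 0.997, -0.0, -0.0]
ft_force: [0.1, 0.2, -2.4]
width: 0.0127
grasp_force: 58.8
```

Run:
```python
from h import *
a=snapshot("top")[150:310,60:280,::-1]; b=snapshot("side")[20:220,140:360,::-1]
cv2.imwrite("pics/d.png",np.hstack([cv2.resize(a,(400,291)),cv2.resize(b,(400,364))[:291]]))
s=read_state(); print(s["ee_pos"],s["tcp_rot"],s["width"],s["grasp_force"])
print(proj("top",[.501,.263,.315]),proj("side",[.501,.263,.315]))
```

```text
[0.40736851 0.24531134 0.32429881] [-8.22987242e-02  9.96607701e-01 -9.28258412e-05  4.53684895e-05] 0.012663679040076304 58.793174028396606
[152.90815789 245.32401844] [212.28574238  83.55568322]
```

View pics/d.png

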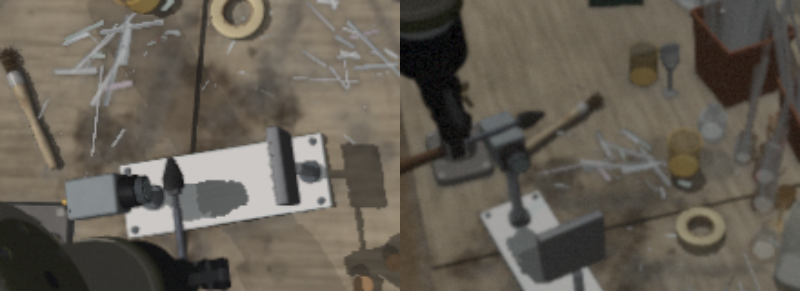

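The cone hangs over the plate, at about (155,247) in the top view and (210,86) in the side view. That is within about 4 mm of the expected projection, so I'll lower it with a small correction.

Emit:
{"name": "send_rows", "arguments": {"moves": [0,0,0,2,3,-20,0,0,0,0,0,0,-25,0,0,0,0,0,0,-25,0,0,0,0,0,0,-25,0,0,0,0,0,0,-25,0,0,0,0,0,0,-15,0,0,0,0,0,0,-10,0,0,0,0,0,0,0,0]}}

```text
time: 7.7
ee_pos: [0.4081, 0.2483, 0.1773]
tcp_rot: [-0.083, 0.997, -0.001, -0.002]
ft_force: [-0.1, -0.3, -1.4]
width: 0.0125
grasp_force: 58.8
```

Emit:
{"name": "send_rows", "arguments": {"moves": [0,0,0,0,0,0,0,0,0,0,0,0,0,0,0,0,0,0,0,0,0,0,0,0,0,0,0,0]}}

```text
time: 8.03
ee_pos: [0.4093, 0.2499, 0.1804]
tcp_rot: [-0.084, 0.997, 0.001, 0.001]
ft_force: [-0.1, 0.2, -1.6]
width: 0.0127
grasp_force: 58.8
```

Run:
```python
from h import *
a=snapshot("top")[210:300,80:240,::-1]; b=snapshot("side")[60:180,150:270,::-1]
cv2.imwrite("pics/e.png",np.vstack([cv2.resize(a,(480,270),interpolation=2),np.hstack([cv2.resize(b,(320,320),interpolation=2),np.zeros((320,160,3),np.uint8)])]))
s=read_state(); print(s["ee_pos"],s["tcp_rot"],s["ft_force"],s["grasp_force"])
X=[.501,.263,.170]; print(proj("top",X),proj("side",X))
```

```text
[0.40907723 0.24980825 0.17999082] [-8.35588243e-02  9.96502650e-01  3.08746347e-04  5.43438346e-04] [ 0.31194525 -0.39789853 -1.88020495] 58.79811465740204
[175.77183795 248.15164505] [219.1188041  130.64337191]
```

View pics/e.png

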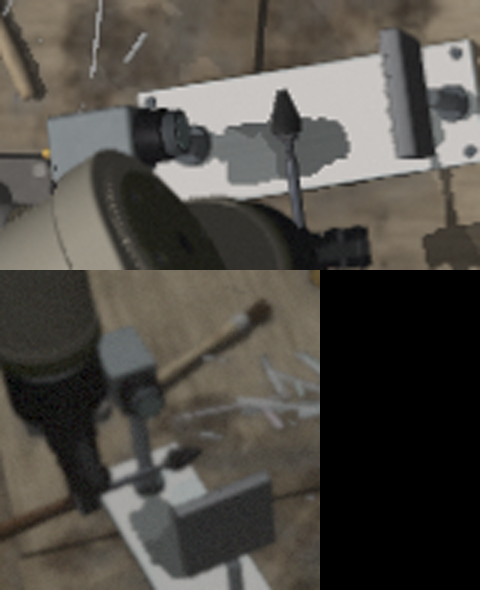

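The cone is at (175.3,247.7) in the top view and (218.6,130.1) in the side view, within 1 px of the view point's projection. It is clear of the stand and held steady, so I'll hand in.

```bash
python3 -c "
from h import *
print(tri(('top',175.3,247.7),('side',218.6,130.1)))
print(finish_job())"
```

```text
(array([0.50100487, 0.26387782, 0.17110225]), np.float64(0.0017723150603017883))
the job is handed in; nothing more can be done
None
```

I handed the job in with the short reamer held steady at the view point: its cone measured about 1 mm from the target, about square to the line of sight. I saw no sign of contact with the stand, and the other two reamers were left alone; no verdict was returned.

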